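# Wipe the broken rack pieces off the sorting plate

### The arm

A 7-joint arm with a two-finger parallel gripper is mounted at the origin on the work surface. World frame = base frame: x ahead of the robot, y to its left, z up, the work surface at z = 0. Lengths are in m, angles in rad, forces in N, time in s.
With the tool pointing down it reaches from about 0.425 to 0.925 m from the base axis. Payload 6.8 kg.
Tool frame: the origin (TCP) lies at the very end of the fingers, on their centre line; the grasp point (between the pads) lies 19 mm behind it; y points along the fingers, z is the direction in which the jaws open and shut, and the axes are right-handed (so a half turn about y gives the same grasp; the last joint's range is limited). The gripper opens to 85 mm and grips with 20 to 120 N. Pads are 22 mm wide; open, the fingers measure 114 mm over their backs; the gripper's body (76 mm by 85 mm) begins 54 mm behind the grasp point. The pads swing forward as they close: fully open they stand 13 mm farther back than shut.
Start: joints at [1.16, 0.477, 0.022, 1.555, -0.011, 1.109, -0.083], TCP at [0.201, -0.644, 0.231] pointing down, gripper open.
Joint ranges: [-2.96, 2.96], [-0.34, 2.1], [-1.41, 1.46], [0.24, 2.44], [-1.37, 4.51], [0.17, 1.92], [-2.96, 2.96]. Speed limits (rad/s): [2.39, 2.39, 3.14, 3.14, 3.14, 3.14, 3.14].

### API

Orientations are given as a unit quaternion [w, x, y, z].
In Python, from station import * gives the robot as it stands.
- The arm moves only by the shell command python3 -m jog 'ROWS' [OPENING] [FORCE]. ROWS is JSON, a list of rows, each a list of 2 entries, a list of its own where there are three numbers: the shift along the tool's x, y, z in mm, then the turn about the tool's y in rad. A call has 1 to 20 rows; each row is the pose to reach, as a shift and turn from the pose commanded when the call began, along the tool's axes at that moment; what a row does not reach only later rows make up. A row lasts 1/12 s, in which the tool goes at most 41.7 mm and 7.16 degrees, less where a joint would pass 70% of its speed; a pose out of reach is approached as far as the arm can. A call with a gripper value outside its range is refused whole. OPENING is the finger opening in mm, from 0 to 85.4, set as the call begins (- or left out, the last holds). The fingers move at their own pace and stop on an object; FORCE is the grip in N (left out, the last holds). Time passes only in rows, so rows that repeat a pose let the fingers close. It gives the time, the measured TCP pose, the force and the opening at its end, in the units of the state.
- get_obs(): the state, without advancing time (a new reading comes with each control period).
- read_camera(name): name is "side" or "top"; returns a dict with "img" (420x560x3 uint8, red, green, blue), "depth" (420x560 float32, m along the optical axis (not along the pixel's ray), 0 where there is no reading), "fx", "fy", "cx", "cy" (pixels), "rvec" (rotation vector, rad) and "tvec" (3), from world to camera coordinates, as OpenCV has them. Camera axes: x right, y down, z forward; pixel columns grow to the right and rows downward; lengths in m; the calibration is good to about 2 mm. A picture is of the moment at which its call begins.
- hand_in(): hands the job in, once; it reports no verdict.
The state is a dict: "t": time; "q": joint angles; "joint_vel": joint speeds; "joint_torque": joint torques, N m; "eef_pos": TCP position; "tool_rot": TCP orientation; "contact_force": force on the tool from outside, world axes, zero at the start; "torque": the same for the moment, N m; "gripper_width": opening from 0.0 (shut) to 1.0 (fully open).
Only numpy, scipy, OpenCV 4.12 (cv2) and the standard library are available. Lean on these libraries where they do the work, as an engineer would, in place of code of your own. Each camera call takes 0.05 s, during which the arm holds its last target.

### The job

Lift the scraper block off its two-post stand, lower it until its blade rests on the steel plate at the empty end, blade across the plate, and wipe all four broken plastic pieces off the open end into the grey catch tray, keeping the blade pressed on the plate with a light, steady pressure of about 10 N all along. Move the pieces only with the block, not with the fingers, then set the block upright back across the two posts as it was and let go; leave the tube rack, the bottle and the jar alone.

Things in the scene. Friction and masses are not known exactly. Their poses are not given: they have to be found in the camera images.
- station: Clearing station fixed to the bench, on feet 0 to 20 mm high: a level steel plate between two side rims, a grey catch tray joined to its -y end. x across the plate, y along it, z up. Origin below the plate, 70 mm under the wiped surface. The plate is rigid: a few mm too low presses far too hard.
- plate_mid (a point): Point on the wiped surface, straight above the station's origin, axes as the station's. The surface spans x -82 to +82 mm between the rims (10 mm high) and y -120 to +140 mm, both y ends open. The end strip y +65 to +140 mm is empty: the block lands there. Wiping goes towards -y, over the edge at y -120 mm into the tray.
- tray_mid (a point): Centre of the catch tray's floor, 65 mm below the wiped surface, axes as the station's. The open tray is 172 mm wide inside (x) and reaches 60 mm either way in y, from the plate's edge to its far wall; its walls rise 40 mm above this floor.
- stand: Stand fixed on the bench, left (+y) or right (-y) of the station: base plate 230 x 80 x 4 mm with two posts whose tops, 52 mm above the bench, carry the ends of the scraper's foot; the blade hangs free between them. Origin: centre of its underside; x runs from post to post. Each post spans 83 to 109 mm from the middle in x and 35 mm either way in y.
- scraper_mid (a point): Scraper block, 0.3 kg, same after a half turn: grey foot 196 (x) x 34 (y) x 26 mm, on it a grip ridge 90 x 22 mm, 26 to 72 mm above the foot's underside, pinched across y. Below, a steel blade 150 (x) x 8 mm sticks out 16 to 36 mm: clamped, differs each time, not reported, so find the plate by touch. Point: block's centre, 36 mm above the foot's underside.
- strip_mid (a point): One of four loose white plastic pieces broken off a tube rack, 7 mm thick, 15 g, lying on the steel plate ahead of the landing strip; a plain strip about 62 x 26 mm with a skewed end. The point is near its centre, half-way up.
- ell_mid (a point): One of four loose white plastic pieces broken off a tube rack, 7 mm thick, 15 g, lying on the steel plate ahead of the landing strip; an L, 62 x 46 mm. The point is near the middle of its outline, half-way up.
- comb_mid (a point): One of four loose white plastic pieces broken off a tube rack, 7 mm thick, 15 g, lying on the steel plate ahead of the landing strip; a comb with three teeth, 64 x 32 mm. The point is near its centre, half-way up.
- cross_mid (a point): One of four loose white plastic pieces broken off a tube rack, 7 mm thick, 15 g, lying on the steel plate ahead of the landing strip; a crossed piece, 62 x 46 mm. The point is at its centre, half-way up.
- rack: Bystander: blue rack full of red-capped tubes, 128 x 80 x 100 mm, standing on the bench on the other side of the station from the stand; origin at the centre of its underside.
- bottle: Bystander: white bottle, 64 mm across, 150 mm high, beyond the station; origin at the centre of its underside.
- jar: Bystander: clear jar with a white lid, 72 mm across, 80 mm high, beyond the station; origin at the centre of its underside.
Things that resemble listed ones, but are neither listed nor needed, are in the scene too. Of the things shaped like the stand, the aluminium one is meant.

How it is judged:
On the way, in this order (a step that is already met when the one before it is completed fails the run):
1. the upright block is pressed on the plate (3 to 20 N) on the empty end strip, blade across (contact force between scraper and station between 3 and 20 N and angle between scraper_mid's own z axis and vertical below 0.15 rad and x of scraper_mid in the frame of station between -0.03 and 0.03 m and z of scraper_mid in the frame of station between 0.118 and 0.147 m and y of scraper_mid in the frame of station between 0.085 and 0.14 m and angle between the x axis of scraper and the x axis of station, either way round below 0.2 rad), for 0.2 s.
2. still pressed (3 to 20 N) as it passes the middle of the plate (contact force between scraper and station between 3 and 20 N and angle between scraper_mid's own z axis and vertical below 0.15 rad and x of scraper_mid in the frame of station between -0.03 and 0.03 m and z of scraper_mid in the frame of station between 0.118 and 0.147 m and y of scraper_mid in the frame of station between -0.035 and 0.03 m), for 0.2 s.
3. still pressed (3 to 20 N) as it nears the open end (contact force between scraper and station between 3 and 20 N and angle between scraper_mid's own z axis and vertical below 0.15 rad and x of scraper_mid in the frame of station between -0.03 and 0.03 m and z of scraper_mid in the frame of station between 0.118 and 0.147 m and y of scraper_mid in the frame of station between -0.095 and -0.055 m), for 0.2 s.
At the end, for the whole second after the job is handed in: All four pieces lie, settled, inside the catch tray (below 55 mm above the station's origin); the scraper block rests upright (within 0.1 rad) and still across the stand's posts, its centre within 20 mm of the stand's middle along x and 30 mm along y (y of strip_mid in the frame of station between -0.238 and -0.118 m and x of strip_mid in the frame of station between -0.088 and 0.088 m and z of strip_mid in the frame of station between 0 and 0.055 m and linear speed of each of strip, ell, comb, cross below 0.1 m/s and y of ell_mid in the frame of station between -0.238 and -0.118 m and x of ell_mid in the frame of station between -0.088 and 0.088 m and z of ell_mid in the frame of station between 0 and 0.055 m and y of comb_mid in the frame of station between -0.238 and -0.118 m and x of comb_mid in the frame of station between -0.088 and 0.088 m and z of comb_mid in the frame of station between 0 and 0.055 m and y of cross_mid in the frame of station between -0.238 and -0.118 m and x of cross_mid in the frame of station between -0.088 and 0.088 m and z of cross_mid in the frame of station between 0 and 0.055 m and x of scraper_mid in the frame of stand between -0.02 and 0.02 m and y of scraper_mid in the frame of stand between -0.03 and 0.03 m and z of scraper_mid in the frame of stand between 0.082 and 0.094 m and angle between scraper_mid's own z axis and vertical below 0.1 rad and linear speed of scraper below 0.02 m/s); the robot touches nothing.
It fails at once if a broken piece touched with the fingers (contact force between the fingers and strip above 0.5 N or contact force between the fingers and ell above 0.5 N or contact force between the fingers and comb above 0.5 N or contact force between the fingers and cross above 0.5 N).
It fails at once if the tube rack, bottle or jar moved by over 20 mm (distance of any of rack, bottle, jar from where it was at the start of the episode above 0.02 m).
It also fails if it takes over 58 s, if anything falls off the work surface, if the arm or the gripper's body presses on something with over 40 N, if the wrist force passes 120 N, or if a joint passes its speed limit or range.

## Working session

There is one attempt and no reset: what is moved stays moved. The work goes in short steps, Python scripts to look and compute and a shell command to move; the robot and the scene stay as the last step left them, time stands still between calls to the robot, and variables do not carry over. Pictures are saved under pics/ and viewed, and the job is handed in when it is done.

```bash
ls; mkdir -p pics; python3 - <<'E'
from station import *
import cv2,numpy as np
o=get_obs(); print({k:np.round(v,4).tolist() for k,v in o.items()})
for n in ("side","top"):
    c=read_camera(n); cv2.imwrite(f"pics/{n}0.png",c["img"][...,::-1]); np.savez(f"{n}0.npz",**c)
    print(n,c["fx"],c["fy"],c["cx"],c["cy"],c["rvec"],c["tvec"])
E
```

```text
pics
{'t': 0.0, 'q': [1.1599, 0.4778, 0.0223, 1.5565, -0.0115, 1.1093, -0.0831], 'joint_vel': [-0.0006, 0.0005, 0.0014, 0.001, 0.0008, -0.0008, -0.0002], 'joint_torque': [0.0, -59.645, 1.6077, -28.12, 0.0124, 0.0094, -0.0], 'eef_pos': [0.2011, -0.6437, 0.2303], 'tool_rot': [0.1065, -0.1068, 0.6996, -0.6984], 'contact_force': [0.0018, 0.3917, -0.1914], 'torque': [0.007, -0.0378, -0.0079], 'gripper_width': 0.9993}
side 447.4513337465268 447.4513337465268 280.73378503180925 205.29371672550369 [ 0.83558241 -2.66008731  0.91364662] [0.36207189 0.36346071 0.98933162]
top 495.47996354800415 495.47996354800415 275.6765281267287 211.27243258921942 [ 2.13970597 -2.16774921  0.17832062] [-0.12594485  0.5341157   1.34405313]
```

View pics/side0.png

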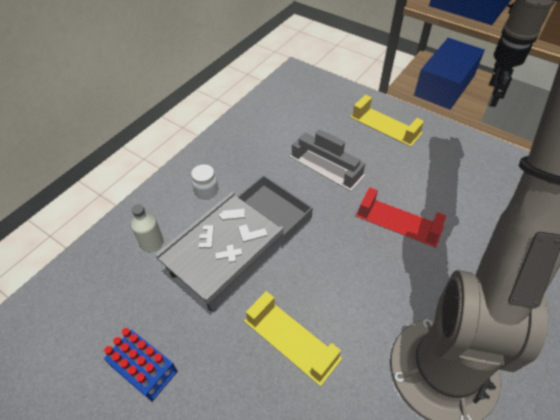

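View pics/top0.png

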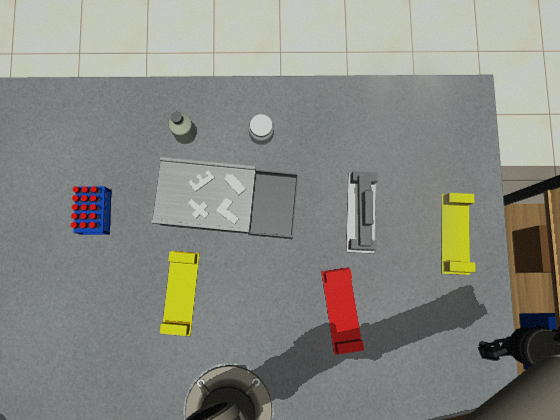

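The block sits on the pale aluminium stand at top (362,212) and side (328,158). The lookalikes are yellow at top (181,293) and (457,233), and red at top (342,310). Only the aluminium one fits the description and carries the block. I'll take an enlarged crop and a metric map next.

```bash
cat > h.py <<'E'
import numpy as np,cv2
def cloud(c):
    R,_=cv2.Rodrigues(np.array(c["rvec"],float)); t=np.array(c["tvec"],float).ravel()
    d=np.array(c["depth"],float); v,u=np.mgrid[:d.shape[0],:d.shape[1]]
    P=np.stack([(u-c["cx"])/c["fx"]*d,(v-c["cy"])/c["fy"]*d,d],-1)
    W=(P-t)@R
    W[d==0]=np.nan
    return W
E
python3 - <<'E'
from h import *
for n in ("top","side"):
    c=dict(np.load(f"{n}0.npz")); W=cloud(c); img=c["img"][...,::-1]
    b=W[...,2]; print(n,"nan",np.isnan(b).mean())
    pts={"top":dict(bench=(320,120),stand=(351,230),foot=(360,245),ridge=(367,210),plate=(175,195),traycorner=(272,205),jar=(261,122),bottle=(180,118),rack=(90,210)),
     "side":dict(bench=(240,120),ridge=(330,142),foot=(345,165),plate=(190,255),tray=(280,205),jar=(204,172))}[n]
    for k,(u,v) in pts.items(): print(k,np.round(W[v,u],4))
    x0,y0,s=0.35,-0.75,800
    # ortho map : cols = y (left = +y), rows = x (up = +x)
    M=np.zeros((560,800,3),np.uint8); 
    m=~np.isnan(b); 
    r=(560-(W[...,0]-0.30)*1000).round();q=((0.35-W[...,1])*1000).round()
    ok=m&(r>=0)&(r<560)&(q>=0)&(q<800)
    big=cv2.resize(img,None,fx=4,fy=4,interpolation=cv2.INTER_CUBIC)
    if n=="top":
        cv2.imwrite("pics/top_stand.png",big[650:1050,1300:1600]); cv2.imwrite("pics/top_stat.png",big[600:980,580:1240])
    else: cv2.imwrite("pics/side_stand.png",big[480:800,1120:1520])
E
```

```text
top nan 0.003954081632653061
bench [ 8.099e-01 -2.688e-01  6.000e-04]
stand [ 0.481  -0.3481  0.0048]
foot [ 0.4318 -0.3575  0.0829]
ridge [ 0.5213 -0.3726  0.1198]
plate [0.5737 0.14   0.0844]
traycorner [ 0.5533 -0.1231  0.0218]
jar [ 0.7768 -0.0949  0.0849]
bottle [0.767  0.1175 0.1518]
rack [0.538  0.3733 0.0667]
side nan 0.004141156462585034
bench [ 8.863e-01 -3.929e-01  4.000e-04]
ridge [ 0.5278 -0.3676  0.1134]
foot [ 0.4659 -0.3551  0.0663]
plate [0.6169 0.1311 0.0856]
tray [ 0.5562 -0.1585  0.0213]
jar [ 0.7721 -0.0964  0.0801]
```

View pics/top_stand.png

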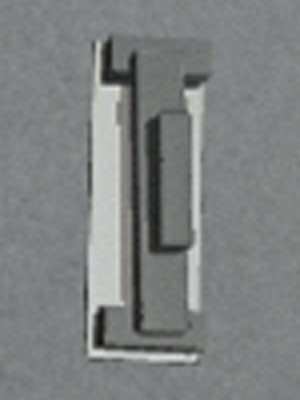

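View pics/side_stand.png

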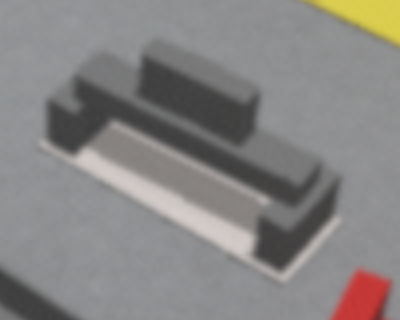

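View pics/top_stat.png

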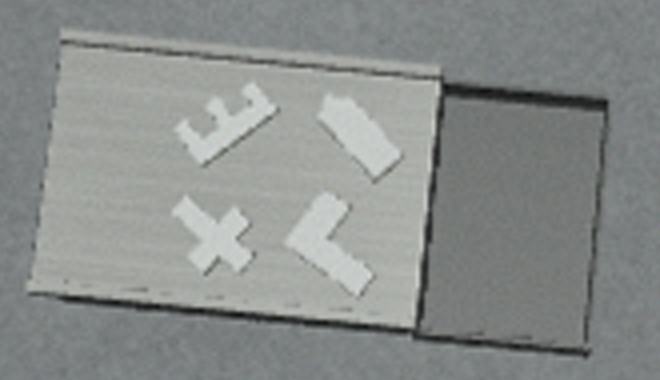

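```bash
python3 - <<'E'
from h import *
import cv2
from scipy.spatial.transform import Rotation as Ro
C={n:cloud(dict(np.load(f"{n}0.npz"))).reshape(-1,3) for n in("top","side")}
def rect(P,name):
    r=cv2.minAreaRect((P[:,:2]*1000).astype(np.float32)); 
    print(name,len(P),np.round(r[0],1),np.round(r[1],1),round(r[2],1),"z",np.round(np.median(P[:,2]),4))
for n,P in C.items():
    S=P[(P[:,0]>.38)&(P[:,0]<.65)&(P[:,1]>-.43)&(P[:,1]<-.30)]
    for lo,hi,k in((.105,.135,"ridge"),(.068,.1,"foot"),(.05,.1,"foot+"),(.0025,.007,"base")):
        rect(S[(S[:,2]>lo)&(S[:,2]<hi)],n+" "+k)
    T=P[(P[:,0]>.40)&(P[:,0]<.72)&(P[:,1]>-.23)&(P[:,1]<.22)]
    for lo,hi,k in((.04,.12,"station>4"),(.075,.0885,"plate"),(.0885,.12,"rims+"),(.01,.03,"tray"),(.03,.07,"traywall")):
        rect(T[(T[:,2]>lo)&(T[:,2]<hi)],n+" "+k)
    h,e=np.histogram(T[:,2],bins=np.arange(0,.12,.002)); print([(round(a*1000),int(b)) for a,b in zip(e,h)])
o=np.load("top0.npz")
from station import get_obs
print(Ro.from_quat(np.roll(get_obs()["tool_rot"],-1)).as_matrix().round(3))
E
```

```text
top ridge 324 [ 527.8 -375.3] [22.4 88.9] 88.6 z 0.1235
top foot 616 [ 528.8 -375.2] [ 34.3 194.7] 88.5 z 0.0781
top foot+ 916 [ 532.1 -378.3] [ 70.6 218.1] 86.7 z 0.0761
top base 883 [ 514.4 -364.9] [268.  129.3] 0.1 z 0.0043
top station>4 6976 [521.3   7.2] [380.1 274.6] 83.8 z 0.0867
top plate 4085 [573.8  61.5] [260.5 181.4] 83.6 z 0.0854
top rims+ 2320 [573.8  61.4] [259.5 181.8] 83.7 z 0.092
top tray 2479 [525.3 -37.1] [275.6 367.5] 43.6 z 0.0209
top traywall 671 [528.1 -10.9] [205.4 405.4] 11.6 z 0.0533
[(0, 1853), (2, 1349), (4, 640), (6, 214), (8, 43), (10, 8), (12, 22), (14, 104), (16, 308), (18, 502), (20, 640), (22, 510), (24, 263), (26, 79), (28, 43), (30, 30), (32, 22), (34, 20), (36, 18), (38, 23), (40, 19), (42, 15), (44, 21), (46, 20), (48, 31), (50, 72), (52, 70), (54, 49), (56, 48), (58, 65), (60, 67), (62, 49), (64, 22), (66, 7), (68, 3), (70, 4), (72, 7), (74, 5), (76, 16), (78, 85), (80, 287), (82, 740), (84, 1319), (86, 1348), (88, 907), (90, 529), (92, 403), (94, 372), (96, 241), (98, 118), (100, 31), (102, 6), (104, 0), (106, 0), (108, 0), (110, 0), (112, 0),
[... 537 characters left out ...]
6.4] 86.7 z 0.0501
[(0, 2025), (2, 598), (4, 79), (6, 18), (8, 9), (10, 8), (12, 21), (14, 54), (16, 239), (18, 489), (20, 518), (22, 254), (24, 118), (26, 74), (28, 71), (30, 89), (32, 82), (34, 86), (36, 85), (38, 73), (40, 78), (42, 99), (44, 83), (46, 84), (48, 146), (50, 204), (52, 174), (54, 102), (56, 110), (58, 123), (60, 110), (62, 55), (64, 27), (66, 17), (68, 2), (70, 5), (72, 23), (74, 37), (76, 54), (78, 56), (80, 184), (82, 1054), (84, 2114), (86, 1387), (88, 461), (90, 455), (92, 535), (94, 426), (96, 180), (98, 34), (100, 2), (102, 0), (104, 0), (106, 0), (108, 0), (110, 0), (112, 0), (114, 0), (116, 0)]
[[-0.954 -0.001  0.298]
 [-0.298  0.001 -0.954]
 [ 0.    -1.    -0.002]]
```

Top crop: the foot (130–195, 50–335) and ridge (160,180) lie across the two posts of the pale stand, which confirms it. In the station crop, the plate's empty end is on the left (+y) and the tray is on the right. Next I go above the block.

```bash
python3 -m jog '[[[-35,0,-14],0.03],[[-75,0,-30],0.08],[[-115,0,-46],0.13],[[-155,0,-62],0.18],[[-195,10,-78],0.22],[[-235,20,-94],0.26],[[-275,30,-110],0.30],[[-315,40,-126],0.326],[[-350,50,-140],0.326],[[-378,57,-151],0.326],[[-395,60,-158],0.326],[[-395,60,-158],0.326],[[-395,60,-158],0.326]]' 85 40
python3 - <<'E'
from station import *
from h import *
from scipy.spatial.transform import Rotation as Ro
o=get_obs(); print(o["t"],o["eef_pos"],o["contact_force"],o["joint_vel"].round(3) if hasattr(o["joint_vel"],"round") else o["joint_vel"],o["q"])
print(Ro.from_quat(np.roll(o["tool_rot"],-1)).as_matrix().round(4))
for n in ("side","top"):
    c=read_camera(n); big=cv2.resize(c["img"][...,::-1],None,fx=4,fy=4,interpolation=cv2.INTER_CUBIC)
    cv2.imwrite(f"pics/{n}1.png",big[300:800,1020:1620] if n=="side" else big[550:1100,1200:1800]); np.savez(f"{n}1.npz",**c)
E
```

```text
t: 1.18
eef_pos: [0.532, -0.374, 0.1704]
tool_rot: [-0.007, 0.007, 0.707, -0.707]
contact_force: [-0.2, 0.2, -0.6]
gripper_width: 0.994
1.1833 [ 0.53199957 -0.3739696   0.17043002] [-0.18117685  0.17666591 -0.55151382] [ 0.043 -0.019  0.049  0.004  0.011  0.003  0.007] [ 0.53568279  0.49567657 -0.02569534  1.67283466  0.01425998  0.97480191
 -1.0856534 ]
[[-0.9998 -0.0011 -0.0199]
 [ 0.0199  0.0011 -0.9998]
 [ 0.0012 -1.     -0.0011]]
```

View pics/side1.png

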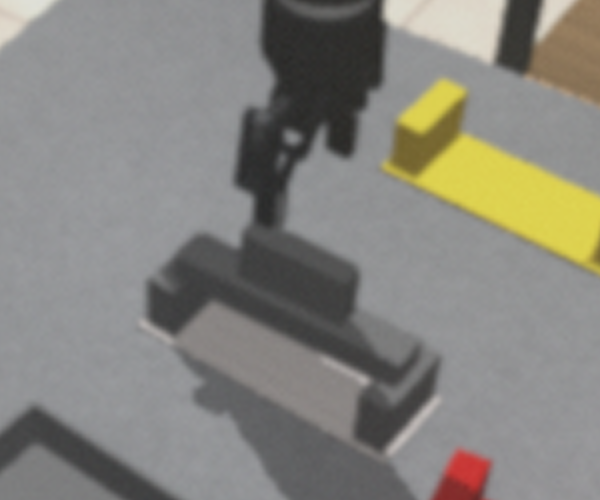

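View pics/top1.png

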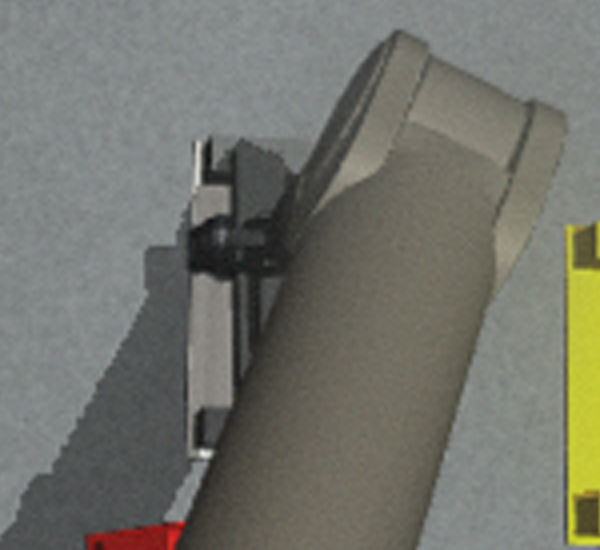

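The side crop shows the open fingers (265,200) straddling the ridge (300,270). I descend, grip and read.

```bash
python3 -m jog '[[[0,25,1],0],[[0,55,1],0],[[0,75,1],0],[[0,84,1],0],[[0,84,1],0],[[0,84,1],0]]' 85 80 
python3 -m jog '[[[0,0,0],0],[[0,0,0],0],[[0,0,0],0],[[0,0,0],0],[[0,0,0],0],[[0,0,0],0],[[0,0,0],0],[[0,0,0],0]]' 0 80
```

```text
t: 1.78
eef_pos: [0.5307, -0.378, 0.0879]
tool_rot: [0.009, -0.009, -0.707, 0.707]
contact_force: [0.4, 0.8, 0.7]
gripper_width: 0.997
t: 2.45
eef_pos: [0.5315, -0.377, 0.0879]
tool_rot: [0.008, -0.008, -0.707, 0.707]
contact_force: [-0.7, -0.9, 4.3]
gripper_width: 0.251
```

```bash
python3 -m jog '[[[0,-10,0],0],[[0,-40,0],0],[[0,-75,0],0],[[0,-105,0],0],[[0,-115,0],0],[[0,-115,0],0],[[0,-115,0],0],[[0,-115,0],0]]'
python3 - <<'E'
from station import *
from h import *
from scipy.spatial.transform import Rotation as Ro
o=get_obs(); print(o["t"],o["eef_pos"],o["contact_force"],o["torque"])
print(Ro.from_quat(np.roll(o["tool_rot"],-1)).as_matrix().round(4))
c=read_camera("side"); big=cv2.resize(c["img"][...,::-1],None,fx=3,fy=3,interpolation=cv2.INTER_CUBIC)
cv2.imwrite("pics/side2.png",big[150:600,700:1300]); np.savez("side2.npz",**c)
E
```

```text
t: 3.12
eef_pos: [0.5298, -0.3758, 0.1999]
tool_rot: [-0.009, 0.007, 0.708, -0.706]
contact_force: [-0.3, -0.2, -3.0]
gripper_width: 0.251
3.1167 [ 0.52984053 -0.37578814  0.19985727] [-0.32609442 -0.2195855  -2.96239541] [ 0.02013442  0.0266724  -0.00382782]
[[-0.9997 -0.0036 -0.0231]
 [ 0.0231  0.0022 -0.9997]
 [ 0.0036 -1.     -0.0021]]
```

View pics/side2.png

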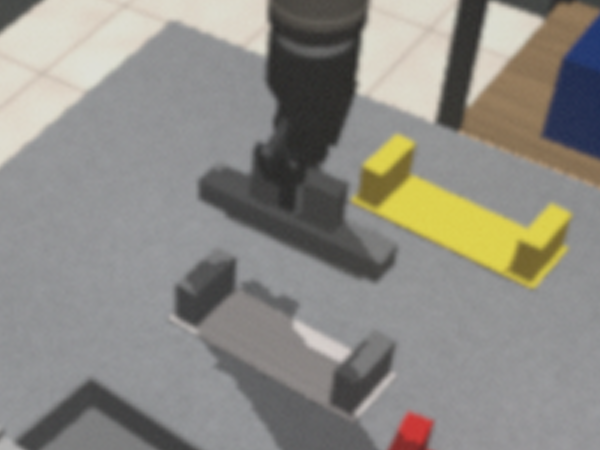

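The block is held level, reading 3 N of weight. I carry it over the landing strip.

```bash
python3 -m jog '[[[-2,0,-25],0.01],[[-5,0,-60],0.02],[[-8,-3,-100],0.03],[[-11,-3,-138],0.04],[[-14,-3,-176],0.05],[[-17,-3,-214],0.06],[[-20,-3,-252],0.07],[[-24,-3,-290],0.08],[[-27,-3,-328],0.089],[[-30,-3,-366],0.089],[[-34,-3,-404],0.089],[[-37,-3,-442],0.089],[[-40,-3,-480],0.089],[[-43,-3,-515],0.089],[[-45,-3,-532],0.089],[[-45,-3,-538],0.089],[[-45,-3,-538],0.089],[[-45,-3,-538],0.089],[[-45,-3,-538],0.089]]'
cat > look.py <<'E'
import sys
from station import *
from h import *
from scipy.spatial.transform import Rotation as Ro
k=sys.argv[1]
o=get_obs(); print(o["t"],o["eef_pos"].round(4),o["contact_force"].round(2),o["torque"].round(2))
R=Ro.from_quat(np.roll(o["tool_rot"],-1)).as_matrix(); print(R.round(4))
for n in ("side","top"):
    c=read_camera(n); big=cv2.resize(c["img"][...,::-1],None,fx=3,fy=3,interpolation=cv2.INTER_CUBIC)
    cv2.imwrite(f"pics/{n}{k}.png",big[450:950,400:1000] if n=="side" else big[400:800,380:980]); np.savez(f"{n}{k}.npz",**c)
    P=cloud(c).reshape(-1,3)
    # block foot/ridge points near TCP
    a=np.array(o["eef_pos"]); 
    d=P-a; r=np.stack([d@R[:,0],d@R[:,1],d@R[:,2]],-1)
    m=(abs(r[:,0])<.12)&(abs(r[:,2])<.03)&(r[:,1]>.0)&(r[:,1]<.016)
    q=r[m]*1000; print(n,m.sum(),"foot top y",np.median(q[:,1]).round(1),"x",np.percentile(q[:,0],[1,50,99]).round(1),"z",np.percentile(q[:,2],[1,50,99]).round(1))
    Q=P[m]; rr=cv2.minAreaRect((Q[:,:2]*1000).astype(np.float32)); print(rr)
E
python3 look.py 3
```

```text
t: 4.75
eef_pos: [0.5885, 0.1575, 0.2044]
tool_rot: [0.041, -0.04, -0.705, 0.707]
contact_force: [-0.2, -0.7, -2.6]
gripper_width: 0.251
4.75 [0.5885 0.1575 0.2044] [-0.17 -0.71 -2.56] [-0.04 -0.03  0.01]
[[-0.9934 -0.0014 -0.1148]
 [ 0.1148 -0.0018 -0.9934]
 [ 0.0012 -1.      0.002 ]]
side 539 foot top y 10.3 x [-94.2  59.   95.4] z [-19.6  -8.1  13.6]
((589.5381469726562, 160.29409790039062), (33.759429931640625, 194.40101623535156), 83.31761932373047)
top 300 foot top y 9.7 x [-94.5 -66.3  35.9] z [-17.2   6.   15.9]
((614.7144775390625, 150.89878845214844), (34.89371871948242, 136.8024139404297), 88.75118255615234)
```

```bash
ls pics
```

```text
side0.png
side1.png
side2.png
side3.png
side_stand.png
top0.png
top1.png
top3.png
top_stand.png
top_stat.png
```

View pics/side3.png

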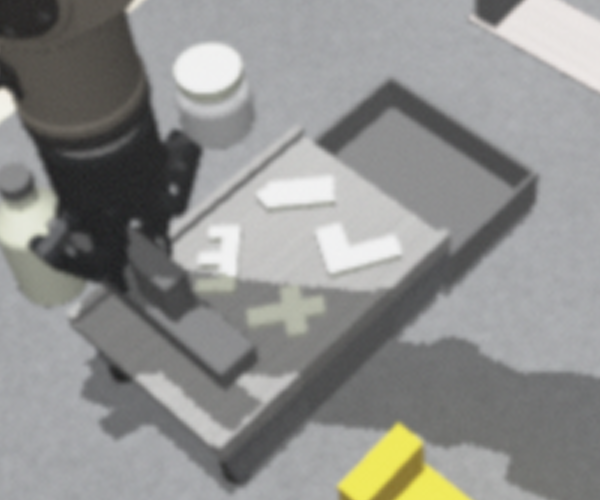

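View pics/top3.png

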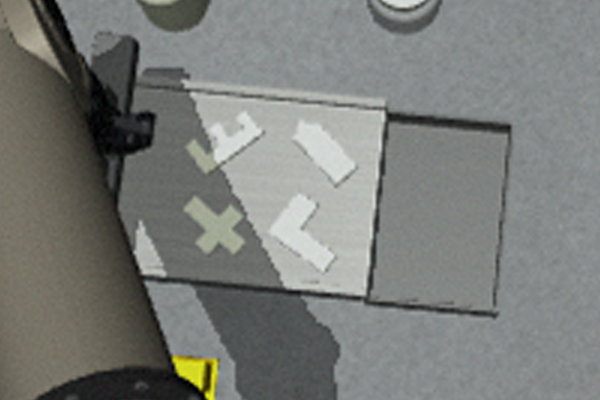

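```bash
python3 - <<'E'
from h import *
for f in ("side0","top0"):
    P=cloud(dict(np.load(f+".npz"))).reshape(-1,3)*1000
    a=np.radians(83.6); ey=np.array([np.cos(a),np.sin(a)]); ex=np.array([ey[1],-ey[0]]); o=np.array([575,52.])
    d=P[:,:2]-o; X=d@ex; Y=d@ey; Z=P[:,2]
    pl=(abs(X)<75)&(Y>75)&(Y<130); A=np.c_[X[pl],Y[pl],np.ones(pl.sum())]; print(f,"plate z fit at strip",np.median(Z[pl]),np.linalg.lstsq(A,Z[pl],rcond=None)[0])
    pl=(abs(X)<75)&(Y>-115)&(Y<-90); print(" z near edge",np.median(Z[pl]))
    # outer extents per Y-bin for z in rim range
    for lo,hi in((88,101),(80,101)):
        E=[]
        for y in range(-110,131,10):
            m=(abs(Y-y)<5)&(Z>lo)&(Z<hi)&(abs(X)<105)
            if lo==88: m&=abs(X)>78
            if m.sum()>5: E.append((y,X[m].min(),X[m].max()))
        E=np.array(E); 
        for j in(1,2): 
            c=np.polyfit(E[:,0],E[:,j],1); print(" ",lo,"side",j,"slope deg",np.degrees(np.arctan(c[0])).round(2),"x0",c[1].round(1),"res",np.std(E[:,j]-np.polyval(c,E[:,0])).round(1))
        m=(Z>80)&(Z<101)&(abs(X)<70); print("  Y ext",np.percentile(Y[m],[0.3,99.7]))
E
```

```text
side0 plate z fit at strip 84.99107118669349 [-1.85763399e-02 -6.79737459e-01  1.47910385e+02]
 z near edge 85.19033423511476
  88 side 1 slope deg -0.27 x0 -87.7 res 0.4
  88 side 2 slope deg -0.03 x0 93.5 res 0.8
  Y ext [-424.44158497  355.87177898]
  80 side 1 slope deg -0.23 x0 -88.0 res 0.4
  80 side 2 slope deg -0.03 x0 93.5 res 0.8
  Y ext [-424.44158497  355.87177898]
top0 plate z fit at strip 85.9073493167161 [-3.81616665e-04  7.02846588e-03  8.51971796e+01]
 z near edge 86.11008670895707
  88 side 1 slope deg -0.3 x0 -92.2 res 0.5
  88 side 2 slope deg -0.01 x0 87.1 res 0.9
  Y ext [-438.52526503  351.52628952]
  80 side 1 slope deg -0.18 x0 -92.6 res 0.2
  80 side 2 slope deg -0.01 x0 87.1 res 0.9
  Y ext [-438.52526503  351.52628952]
```

Against the side camera's own station fit, the block is centred: X≈0, Y≈+109 mm, yaw within 0.4°. I lower it, slowing well above the plate.

```bash
python3 -m jog '[[[0,15,0],-0.006],[[0,30,0],-0.006],[[0,40,0],-0.006],[[0,43,0],-0.006],[[0,43,0],-0.006],[[0,43,0],-0.006],[[0,43,0],-0.006]]'; python3 -m jog '[[[0,0.7,0],0],[[0,1.4,0],0],[[0,2.1,0],0],[[0,2.8,0],0],[[0,3.5,0],0],[[0,3.5,0],0]]'
```

```text
t: 5.43
eef_pos: [0.5893, 0.1602, 0.1632]
tool_rot: [-0.037, 0.038, 0.706, -0.706]
contact_force: [0.1, 0.0, -2.3]
gripper_width: 0.25
t: 5.93
eef_pos: [0.5885, 0.1601, 0.1586]
tool_rot: [0.038, -0.037, -0.706, 0.706]
contact_force: [0.7, 0.4, -2.2]
gripper_width: 0.25
```

```bash
python3 -m jog '[[[0,0.7,0],0],[[0,1.4,0],0],[[0,2.1,0],0],[[0,2.8,0],0],[[0,2.8,0],0]]'; python3 -m jog '[[[0,0.7,0],0],[[0,1.4,0],0],[[0,2.1,0],0],[[0,2.8,0],0],[[0,2.8,0],0]]'
```

```text
t: 6.35
eef_pos: [0.5886, 0.1601, 0.1558]
tool_rot: [0.038, -0.037, -0.706, 0.706]
contact_force: [-0.6, -0.8, -2.7]
gripper_width: 0.251
t: 6.77
eef_pos: [0.5885, 0.1601, 0.153]
tool_rot: [0.038, -0.037, -0.706, 0.706]
contact_force: [0.0, -0.2, -2.8]
gripper_width: 0.253
```

```bash
python3 -m jog '[[[0,0.7,0],0],[[0,1.4,0],0],[[0,2.0,0],0],[[0,2.0,0],0]]'
```

```text
t: 7.1
eef_pos: [0.5886, 0.1601, 0.151]
tool_rot: [0.038, -0.037, -0.706, 0.706]
contact_force: [0.1, 0.7, -2.8]
gripper_width: 0.248
```

```bash
python3 -m jog '[[[0,0.7,0],0],[[0,1.4,0],0],[[0,2.0,0],0],[[0,2.0,0],0]]'
```

```text
t: 7.43
eef_pos: [0.5886, 0.16, 0.149]
tool_rot: [0.038, -0.037, -0.706, 0.706]
contact_force: [-0.5, -0.1, -2.7]
gripper_width: 0.244
```

```bash
python3 -m jog '[[[0,0.7,0],0],[[0,1.4,0],0],[[0,1.4,0],0]]'
```

```text
t: 7.68
eef_pos: [0.5886, 0.1601, 0.1476]
tool_rot: [0.038, -0.037, -0.706, 0.706]
contact_force: [0.7, -0.3, -3.6]
gripper_width: 0.246
```

```bash
python3 -m jog '[[[0,0.7,0],0],[[0,1.4,0],0],[[0,1.4,0],0]]'
```

```text
t: 7.93
eef_pos: [0.5886, 0.1601, 0.1463]
tool_rot: [0.038, -0.037, -0.706, 0.706]
contact_force: [-0.1, 0.1, -3.0]
gripper_width: 0.244
```

```bash
python3 -m jog '[[[0,0.7,0],0],[[0,1.4,0],0],[[0,1.4,0],0]]'
```

```text
t: 8.18
eef_pos: [0.5886, 0.1601, 0.1448]
tool_rot: [0.038, -0.037, -0.706, 0.706]
contact_force: [-1.1, 0.0, -2.1]
gripper_width: 0.25
```

```bash
python3 -m jog '[[[0,0.7,0],0],[[0,1.4,0],0],[[0,1.4,0],0]]'
```

```text
t: 8.43
eef_pos: [0.5886, 0.1601, 0.1434]
tool_rot: [0.038, -0.037, -0.706, 0.706]
contact_force: [-0.9, 0.0, -2.3]
gripper_width: 0.249
```

```bash
python3 -m jog '[[[0,0.7,0],0],[[0,1.2,0],0],[[0,1.2,0],0]]'
```

```text
t: 8.68
eef_pos: [0.5886, 0.1601, 0.1423]
tool_rot: [0.038, -0.038, -0.706, 0.706]
contact_force: [0.2, 0.4, -2.7]
gripper_width: 0.25
```

```bash
python3 -m jog '[[[0,0.6,0],0],[[0,1.2,0],0],[[0,1.2,0],0]]'
```

```text
t: 8.93
eef_pos: [0.5886, 0.1601, 0.1411]
tool_rot: [0.038, -0.037, -0.706, 0.706]
contact_force: [-0.0, 0.7, -2.3]
gripper_width: 0.246
```

```bash
python3 -m jog '[[[0,0.6,0],0],[[0,1.0,0],0],[[0,1.0,0],0]]'
```

```text
t: 9.18
eef_pos: [0.5886, 0.1601, 0.1401]
tool_rot: [0.038, -0.037, -0.706, 0.706]
contact_force: [-0.7, -0.7, -2.5]
gripper_width: 0.245
```

```bash
python3 -m jog '[[[0,0.5,0],0],[[0,1.0,0],0],[[0,1.0,0],0]]'
```

```text
t: 9.43
eef_pos: [0.5886, 0.1601, 0.1391]
tool_rot: [0.038, -0.037, -0.706, 0.706]
contact_force: [0.5, -0.2, -2.8]
gripper_width: 0.249
```

```bash
python3 -m jog '[[[0,0.5,0],0],[[0,0.8,0],0],[[0,0.8,0],0]]'
```

```text
t: 9.68
eef_pos: [0.5887, 0.1601, 0.1389]
tool_rot: [0.037, -0.038, -0.706, 0.706]
contact_force: [-1.8, -0.3, 2.6]
gripper_width: 0.248
```

Contact: 5 N at roughly 0.6 mm of overtravel, so about 8 N/mm. I add 0.5 mm and hold.

```bash
python3 -m jog '[[[0,0.3,0],0],[[0,0.5,0],0],[[0,0.5,0],0],[[0,0.5,0],0]]'; python3 look.py 4
```

```text
t: 10.02
eef_pos: [0.5888, 0.1601, 0.1388]
tool_rot: [0.037, -0.038, -0.706, 0.706]
contact_force: [-3.7, -0.8, 6.9]
gripper_width: 0.247
10.0167 [0.5888 0.1601 0.1388] [-3.71 -0.84  6.87] [-0.28  0.77  0.03]
[[-9.944e-01  5.000e-04 -1.061e-01]
 [ 1.061e-01 -0.000e+00 -9.944e-01]
 [-5.000e-04 -1.000e+00 -0.000e+00]]
side 496 foot top y 10.3 x [-96.5  58.   95.2] z [-19.9  -8.6  13.7]
((591.1015625, 162.4426727294922), (35.36088180541992, 195.92832946777344), 83.63585662841797)
top 259 foot top y 10.0 x [-93.7 -68.1  30.9] z [-17.6   5.3  16.2]
((618.2636108398438, 158.37014770507812), (35.569393157958984, 132.10069274902344), 83.5572509765625)
```

Contact is about 10 N in total, square and centred. I wipe in short calls and trim the pressure as I go.

```bash
python3 -m jog '[[[0,0,1],0],[[0,0,3],0],[[0,0,5],0],[[0.1,0,7],0],[[0.1,0,10],0]]'
```

```text
t: 10.53
eef_pos: [0.5886, 0.1515, 0.1388]
tool_rot: [-0.036, 0.038, 0.707, -0.705]
contact_force: [-0.1, 3.2, 5.6]
gripper_width: 0.25
```

```bash
python3 -m jog '[[[0,0,3],0],[[0,0,6],0],[[0.1,0,9],0],[[0.1,0,12],0]]'
```

```text
t: 10.87
eef_pos: [0.5873, 0.1391, 0.1388]
tool_rot: [-0.036, 0.038, 0.707, -0.705]
contact_force: [-0.2, 4.5, 5.4]
gripper_width: 0.245
```

```bash
python3 -m jog '[[[0,0,3],0],[[0,0.1,6],0],[[0.1,0.1,9],0],[[0.1,0.1,12],0],[[0.1,0.1,15],0]]'
```

```text
t: 11.28
eef_pos: [0.5857, 0.1243, 0.1388]
tool_rot: [-0.036, 0.038, 0.707, -0.705]
contact_force: [0.6, 3.2, 6.3]
gripper_width: 0.246
```

```bash
python3 -m jog '[[[0,0,3],0],[[0,0,6],0],[[0.1,0,9],0],[[0.1,0,12],0],[[0.1,0,15],0]]'
```

```text
t: 11.7
eef_pos: [0.584, 0.1094, 0.1388]
tool_rot: [-0.036, 0.038, 0.707, -0.705]
contact_force: [0.8, 3.7, 6.7]
gripper_width: 0.246
```

```bash
python3 -m jog '[[[0,0,3],0],[[0,0,6],0],[[0.1,0,9],0],[[0.1,0,12],0],[[0.1,0,15],0]]'
```

```text
t: 12.12
eef_pos: [0.5824, 0.0945, 0.1388]
tool_rot: [-0.036, 0.038, 0.707, -0.705]
contact_force: [0.9, 3.3, 6.4]
gripper_width: 0.248
```

```bash
python3 -m jog '[[[0,0,3],0],[[0,0,6],0],[[0.1,0,9],0],[[0.1,0,12],0],[[0.1,0,15],0]]'
```

```text
t: 12.53
eef_pos: [0.5807, 0.0796, 0.1388]
tool_rot: [-0.036, 0.038, 0.707, -0.705]
contact_force: [0.7, 3.9, 5.4]
gripper_width: 0.247
```

```bash
python3 -m jog '[[[0,0.05,3],0],[[0,0.1,6],0],[[0.1,0.1,9],0],[[0.1,0.1,12],0],[[0.1,0.1,15],0]]'
```

```text
t: 12.95
eef_pos: [0.5791, 0.0648, 0.1388]
tool_rot: [-0.036, 0.038, 0.707, -0.705]
contact_force: [0.4, 4.6, 7.2]
gripper_width: 0.25
```

```bash
python3 -m jog '[[[0,0,3],0],[[0,0,6],0],[[0.1,0,9],0],[[0.1,0,12],0],[[0.1,0,15],0]]'; python3 look.py 5
```

```text
t: 13.37
eef_pos: [0.5774, 0.0499, 0.1388]
tool_rot: [-0.036, 0.038, 0.707, -0.705]
contact_force: [0.8, 5.3, 6.7]
gripper_width: 0.245
13.3667 [0.5774 0.0499 0.1388] [0.8  5.31 6.68] [1.31 0.04 0.05]
[[-0.9944  0.0032 -0.1055]
 [ 0.1055  0.0019 -0.9944]
 [-0.003  -1.     -0.0022]]
side 471 foot top y 10.4 x [-98.9  54.4  95. ] z [-20.4  -8.6  13.2]
((580.050537109375, 53.41409683227539), (34.681922912597656, 196.8192138671875), 84.25367736816406)
top 58 foot top y 10.2 x [-93.4 -78.1 -41. ] z [ 2.4 12.8 16.9]
((643.4035034179688, 28.551170349121094), (54.77415466308594, 12.683792114257812), 7.32410192489624)
```

View pics/side5.png

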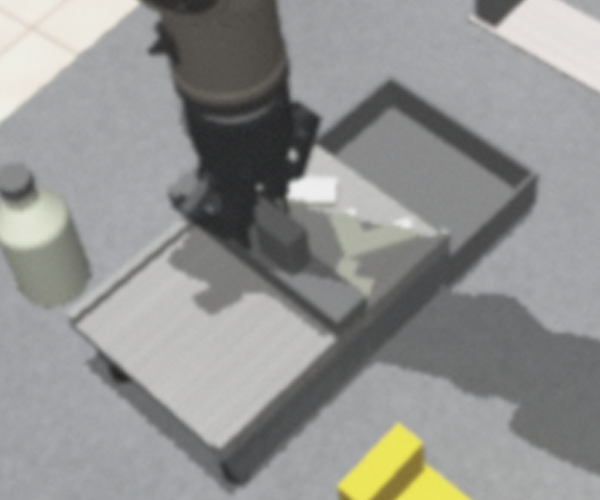

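The side picture shows a clean swept plate behind the block, with the pieces ahead near (345,240). The block is about 2 mm to +X, so I add a small trim and continue.

```bash
python3 -m jog '[[[0.2,0,3],0],[[0.4,0,6],0],[[0.6,0,9],0],[[0.8,0,12],0],[[1.0,0,15],0]]'
```

```text
t: 13.88
eef_pos: [0.5749, 0.0349, 0.1388]
tool_rot: [-0.036, 0.039, 0.707, -0.705]
contact_force: [1.1, 4.2, 6.5]
gripper_width: 0.245
```

```bash
python3 -m jog '[[[0.1,0,3],0],[[0.1,0,6],0],[[0.2,0,9],0],[[0.2,0,12],0],[[0.2,0,15],0]]'
```

```text
t: 14.3
eef_pos: [0.5731, 0.0202, 0.1388]
tool_rot: [-0.036, 0.038, 0.707, -0.705]
contact_force: [0.7, 4.3, 7.6]
gripper_width: 0.25
```

```bash
python3 -m jog '[[[0.1,0,3],0],[[0.1,0,6],0],[[0.2,0,9],0],[[0.2,0,12],0],[[0.2,0,15],0]]'
```

```text
t: 14.72
eef_pos: [0.5712, 0.0053, 0.1388]
tool_rot: [-0.036, 0.038, 0.707, -0.705]
contact_force: [0.4, 5.7, 6.2]
gripper_width: 0.25
```

```bash
python3 -m jog '[[[0,0,3],0],[[0,0,6],0],[[0.1,0,9],0],[[0.1,0,12],0],[[0.1,0,15],0]]'
```

```text
t: 15.13
eef_pos: [0.5695, -0.0096, 0.1388]
tool_rot: [-0.036, 0.038, 0.707, -0.705]
contact_force: [0.9, 4.8, 7.6]
gripper_width: 0.25
```

```bash
python3 -m jog '[[[0,0,2],0],[[0,0,4],0],[[0,0,6],0],[[0.1,0,8],0],[[0.1,0,10],0],[[0.1,0,12],0]]'; python3 look.py 6
```

```text
t: 15.63
eef_pos: [0.5682, -0.0215, 0.1388]
tool_rot: [-0.036, 0.038, 0.707, -0.706]
contact_force: [0.6, 5.2, 6.6]
gripper_width: 0.248
15.6333 [ 0.5682 -0.0215  0.1388] [0.62 5.17 6.65] [ 1.36 -0.08 -0.01]
[[-0.9944  0.0031 -0.1054]
 [ 0.1054  0.0016 -0.9944]
 [-0.0029 -1.     -0.0019]]
side 471 foot top y 10.7 x [-99.   49.9  94.4] z [-20.6  -9.9  12.9]
((570.5678100585938, -18.38184356689453), (35.192874908447266, 196.1724395751953), 83.65182495117188)
  return _methods._mean(a, axis=axis, dtype=dtype,
  ret = ret.dtype.type(ret / rcount)
Traceback (most recent call last):
  File "look.py", line 16, in <module>
    q=r[m]*1000; print(n,m.sum(),"foot top y",np.median(q[:,1]).round(1),"x",np.percentile(q[:,0],[1,50,99]).round(1),"z",np.percentile(q[:,2],[1,50,99]).round(1))
                                                                             ~~~~~~~~~~~~~^^^^^^^^^^^^^^^^^^
IndexError: index -1 is out of bounds for axis 0 with size 0
```

View pics/side6.png

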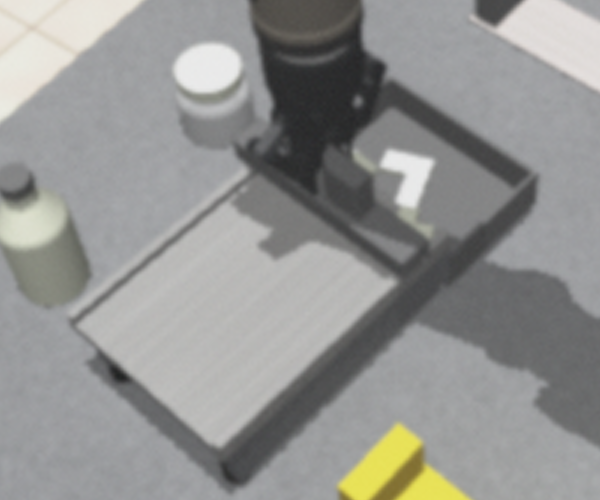

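View pics/top6.png

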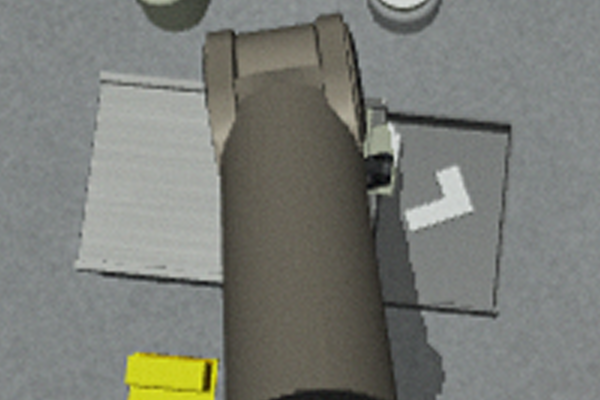

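The L already lies in the tray (side 405,180), and the plate behind the block is clean. I continue.

```bash
python3 -m jog '[[[0,0,2.5],0],[[0,0,5],0],[[0,0,7.5],0],[[0.1,0,10],0],[[0.1,0,12.5],0],[[0.1,0,15],0]]'
```

```text
t: 16.23
eef_pos: [0.5665, -0.0364, 0.1388]
tool_rot: [-0.036, 0.038, 0.707, -0.706]
contact_force: [0.7, 4.2, 7.4]
gripper_width: 0.246
```

```bash
python3 -m jog '[[[0,0,2.5],0],[[0,0,5],0],[[0,0,7.5],0],[[0.1,0,10],0],[[0.1,0,12.5],0],[[0.1,0,15],0]]'
```

```text
t: 16.73
eef_pos: [0.5648, -0.0514, 0.1388]
tool_rot: [-0.036, 0.038, 0.707, -0.706]
contact_force: [0.1, 4.7, 7.8]
gripper_width: 0.246
```

```bash
python3 -m jog '[[[0,0,2.5],0],[[0,0,5],0],[[0,0,7.5],0],[[0,0,10],0],[[0.1,0,12],0],[[0.1,0,14],0],[[0.1,0,14],0]]'; python3 look.py 7 2>&1 | head -6
```

```text
t: 17.32
eef_pos: [0.5631, -0.0659, 0.1388]
tool_rot: [-0.037, 0.039, 0.706, -0.706]
contact_force: [1.7, 3.5, 8.6]
gripper_width: 0.248
  return _methods._mean(a, axis=axis, dtype=dtype,
  ret = ret.dtype.type(ret / rcount)
17.3167 [ 0.5631 -0.0659  0.1388] [1.68 3.54 8.64] [ 1.02 -0.05 -0.02]
[[-9.944e-01  2.900e-03 -1.060e-01]
```

View pics/side7.png

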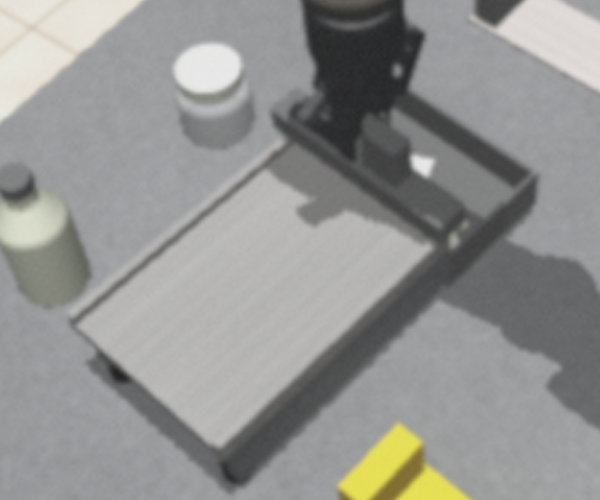

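View pics/top7.png

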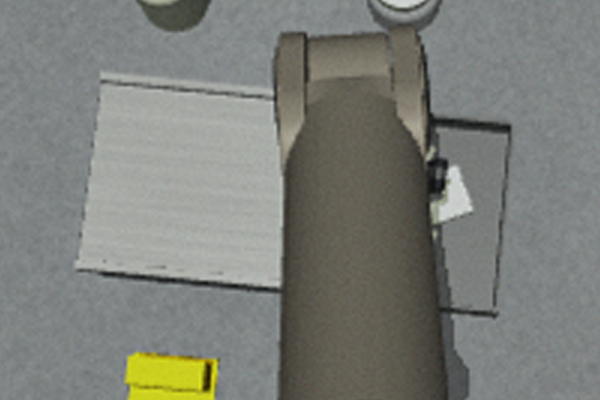

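A piece shows under the foot's near end, at (455,235). I take the last millimetres pressed, then relieve by 2 mm and push on past the edge.

```bash
python3 -m jog '[[[0,0,2],0],[[0,0,3.5],0],[[0,-1.0,5],0],[[0,-2,7],0],[[0,-2,11],0],[[0,-2,15],0],[[0,-2,19],0],[[0,-2,23],0],[[0,-2,27],0],[[0,-2,29],0],[[0,-2,29],0],[[0,-2,29],0]]'; python3 look.py 8 2>&1 | grep -v Warn |tail -3
```

```text
t: 18.42
eef_pos: [0.5587, -0.0952, 0.1397]
tool_rot: [-0.038, 0.038, 0.706, -0.706]
contact_force: [-0.9, 0.5, -2.3]
gripper_width: 0.242
    slices_having_nans = np.isnan(arr[-1, ...])
                                  ~~~^^^^^^^^^
IndexError: index -1 is out of bounds for axis 0 with size 0
```

View pics/side8.png

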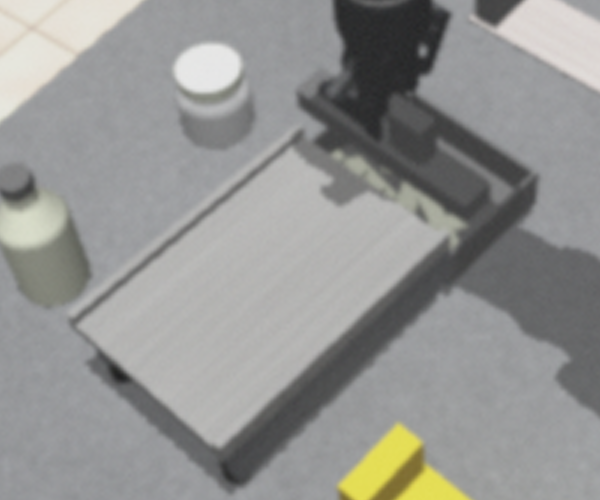

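The plate is bare, and white pieces show in the tray at (350,160)–(450,235). I lift and return toward the stand.

```bash
python3 -m jog '[[[0,-15,0],0],[[0,-40,0],0],[[0,-62,0],0],[[0,-65,15],-0.01],[[0,-65,50],-0.02],[[-1,-65,88],-0.03],[[-1,-65,126],-0.04],[[-2,-65,164],-0.05],[[-2,-65,202],-0.06],[[-3,-65,240],-0.07],[[-3,-65,268],-0.07],[[-3,-65,280],-0.07],[[-3,-65,283],-0.07],[[-3,-65,283],-0.07],[[-3,-65,283],-0.07],[[-3,-65,283],-0.07]]'
python3 - <<'E'
from station import *
from h import *
from scipy.spatial.transform import Rotation as Ro
o=get_obs(); print(o["eef_pos"]); R=Ro.from_quat(np.roll(o["tool_rot"],-1)).as_matrix(); print(R.round(4))
for n in ("side","top"):
    c=read_camera(n); np.savez(f"{n}9.npz",**c); big=cv2.resize(c["img"][...,::-1],None,fx=3,fy=3,interpolation=cv2.INTER_CUBIC)
    cv2.imwrite(f"pics/{n}9.png",big[350:900,500:1300] if n=="side" else big[400:900,600:1300])
    P=cloud(c).reshape(-1,3); d=(P-o["eef_pos"])@R
    m=(abs(d[:,0])<.12)&(abs(d[:,2])<.03)&(d[:,1]>0)&(d[:,1]<.02)
    print(n,m.sum(),np.median(d[m,1]),cv2.minAreaRect((P[m,:2]*1000).astype(np.float32)))
    s=(P[:,0]>.40)&(P[:,0]<.67)&(P[:,1]>-.45)&(P[:,1]<-.3)&(P[:,2]>.042)&(P[:,2]<.062); print(" posts",s.sum(),cv2.minAreaRect((P[s,:2]*1000).astype(np.float32)))
E
```

```text
t: 19.85
eef_pos: [0.5329, -0.3741, 0.2047]
tool_rot: [-0.011, 0.012, 0.708, -0.707]
contact_force: [-0.1, 0.7, -2.5]
gripper_width: 0.248
[ 0.53285314 -0.37408978  0.20470317]
[[-9.995e-01  4.000e-04 -3.270e-02]
 [ 3.270e-02  1.400e-03 -9.995e-01]
 [-3.000e-04 -1.000e+00 -1.400e-03]]
side 605 0.011282739725044975 ((536.16259765625, -370.1965026855469), (39.38927459716797, 197.86001586914062), 88.52995300292969)
 posts 377 ((537.8796997070312, -378.6387023925781), (75.70726013183594, 221.16651916503906), 86.10334014892578)
top 307 0.009789985014535601 ((555.3895263671875, -370.7052001953125), (32.09173583984375, 146.458740234375), 87.1418685913086)
 posts 184 ((534.0372314453125, -360.15673828125), (34.45322799682617, 218.25538635253906), 86.49853515625)
```

View pics/side9.png

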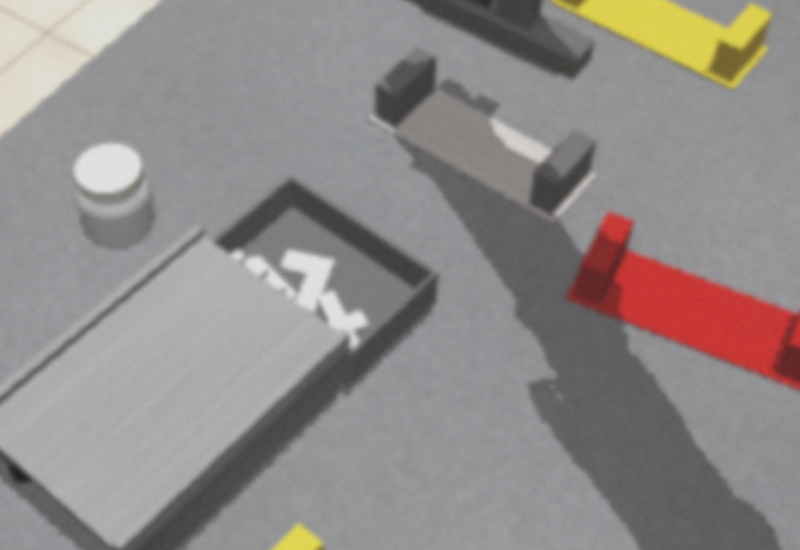

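View pics/top9.png

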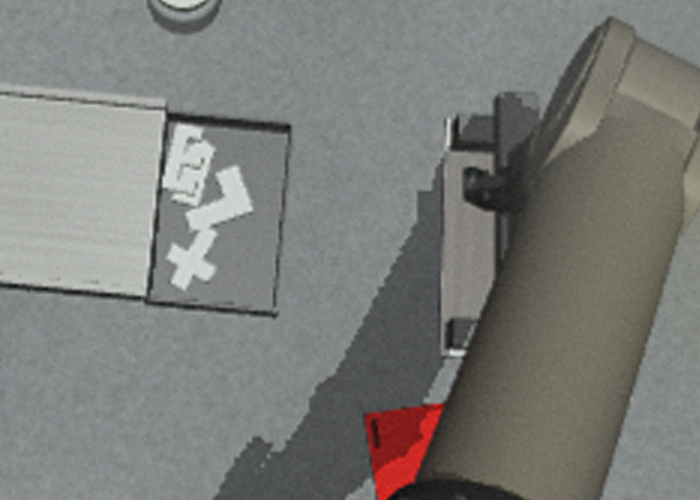

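All four pieces lie in the tray: comb and strip at top (185,165), L at (220,200), cross at (190,258). I trim over the stand and lower.

```bash
python3 -m jog '[[[-1,15,6],0.03],[[-1,45,6],0.03],[[-1,75,6],0.03],[[-1,100,6],0.03],[[-1,111,6],0.03],[[-1,111,6],0.03],[[-1,111,6],0.03],[[-1,111,6],0.03]]'; python3 -m jog '[[[0,1,0],0],[[0,2,0],0],[[0,3,0],0],[[0,3,0],0]]'
```

```text
t: 20.62
eef_pos: [0.5335, -0.3835, 0.0952]
tool_rot: [0.023, -0.024, -0.706, 0.707]
contact_force: [1.4, 0.6, -2.4]
gripper_width: 0.248
t: 20.95
eef_pos: [0.5326, -0.3829, 0.0911]
tool_rot: [0.023, -0.024, -0.707, 0.707]
contact_force: [0.9, -0.5, -2.0]
gripper_width: 0.243
```

```bash
python3 -m jog '[[[0,0.7,0],0],[[0,1.4,0],0],[[0,1.4,0],0]]'
```

```text
t: 21.2
eef_pos: [0.5324, -0.3829, 0.0892]
tool_rot: [-0.023, 0.023, 0.707, -0.707]
contact_force: [-0.0, -0.0, -3.1]
gripper_width: 0.251
```

```bash
python3 -m jog '[[[0,0.7,0],0],[[0,1.3,0],0],[[0,1.3,0],0]]'
```

```text
t: 21.45
eef_pos: [0.5326, -0.383, 0.0881]
tool_rot: [0.023, -0.023, -0.707, 0.707]
contact_force: [-0.4, -0.4, -0.8]
gripper_width: 0.247
```

```bash
python3 -m jog '[[[0,0.4,0],0],[[0,0.8,0],0],[[0,0.8,0],0]]'
```

```text
t: 21.7
eef_pos: [0.5327, -0.383, 0.0878]
tool_rot: [0.023, -0.024, -0.707, 0.707]
contact_force: [-0.8, 1.8, 4.3]
gripper_width: 0.245
```

It is seated at the same height as at the start (TCP 0.088). I release and lift straight up.

```bash
python3 -m jog '[[[0,-0.6,0],0],[[0,-0.6,0],0],[[0,-0.6,0],0],[[0,-0.6,0],0],[[0,-0.6,0],0],[[0,-0.6,0],0],[[0,-0.6,0],0],[[0,-0.6,0],0]]' 85 80
python3 -m jog '[[[0,-10,0],0],[[0,-40,0],0],[[0,-75,0],0],[[0,-110,0],0],[[0,-125,0],0],[[0,-125,0],0]]'
python3 -m jog '[[[20,0,30],0],[[40,0,65],0],[[60,0,100],0],[[80,0,135],0],[[100,0,170],0],[[120,0,205],0],[[140,0,235],0],[[150,0,250],0],[[150,0,250],0],[[150,0,250],0]]'
python3 - <<'E'
from station import *
from h import *
o=get_obs(); print(o["eef_pos"],o["contact_force"])
for n in ("side","top"):
    c=read_camera(n); np.savez(f"{n}10.npz",**c); big=cv2.resize(c["img"][...,::-1],None,fx=3,fy=3,interpolation=cv2.INTER_CUBIC)
    cv2.imwrite(f"pics/{n}10.png",big[350:900,500:1300] if n=="side" else big[400:900,600:1300])
    P=cloud(c).reshape(-1,3); S=(P[:,0]>.40)&(P[:,0]<.67)&(P[:,1]>-.45)&(P[:,1]<-.3)
    for k,lo,hi in(("ridge",.105,.135),("foot",.068,.1),("posts+",.042,.1)):
        s=S&(P[:,2]>lo)&(P[:,2]<hi); print(n,k,s.sum(),cv2.minAreaRect((P[s,:2]*1000).astype(np.float32)),np.median(P[s,2]).round(4))
    a=np.radians(83.75); ey=np.array([np.cos(a),np.sin(a)]); ex=np.array([ey[1],-ey[0]]); d=P[:,:2]-[.5751,.052]; X=d@ex;Y=d@ey
    w=c["img"].reshape(-1,3).min(1)>165
    m=w&(abs(X)<.085)&(Y<-.125)&(Y>-.235); print(" white in tray",m.sum(),"Y",Y[m].min(),Y[m].max(),"X",X[m].min(),X[m].max(),"z",np.percentile(P[m,2],[1,50,95,100]))
E
```

```text
t: 22.37
eef_pos: [0.5325, -0.3829, 0.0878]
tool_rot: [0.023, -0.023, -0.707, 0.707]
contact_force: [-0.1, -0.1, 1.3]
gripper_width: 0.994
t: 22.87
eef_pos: [0.5349, -0.3845, 0.219]
tool_rot: [0.021, -0.026, -0.705, 0.708]
contact_force: [1.0, 0.0, -0.0]
gripper_width: 0.995
t: 23.7
eef_pos: [0.3646, -0.6231, 0.212]
tool_rot: [-0.025, 0.024, 0.707, -0.706]
contact_force: [0.3, 0.8, 0.6]
gripper_width: 0.995
[ 0.36461587 -0.62307846  0.21200986] [0.32756906 0.81317133 0.61699633]
side ridge 291 ((535.7376708984375, -378.430908203125), (25.270519256591797, 89.6742172241211), 86.43923950195312) 0.1211
side foot 610 ((536.3179931640625, -379.1085510253906), (39.54411315917969, 197.34410095214844), 85.80768585205078) 0.0772
side posts+ 1038 ((537.9232177734375, -377.65484619140625), (74.33283233642578, 219.0356903076172), 86.45296478271484) 0.0737
 white in tray 426 Y -0.21250415808804504 -0.1440438511436948 X -0.06871439106718717 0.08444646350692345 z [0.01892154 0.02798383 0.03564776 0.04044766]
top ridge 323 ((530.0859375, -380.24029541015625), (23.014156341552734, 90.2103042602539), 86.4138412475586) 0.1237
top foot 624 ((530.246337890625, -379.7161560058594), (35.490966796875, 196.89349365234375), 86.36280059814453) 0.078
top posts+ 1018 ((532.33837890625, -378.5674743652344), (71.02860260009766, 218.9159698486328), 86.35530853271484) 0.0753
 white in tray 654 Y -0.20691395710178234 -0.125098891340669 X -0.07495344113241709 0.08133527235177697 z [0.02022509 0.02994242 0.03714383 0.04448596]
```

View pics/side10.png

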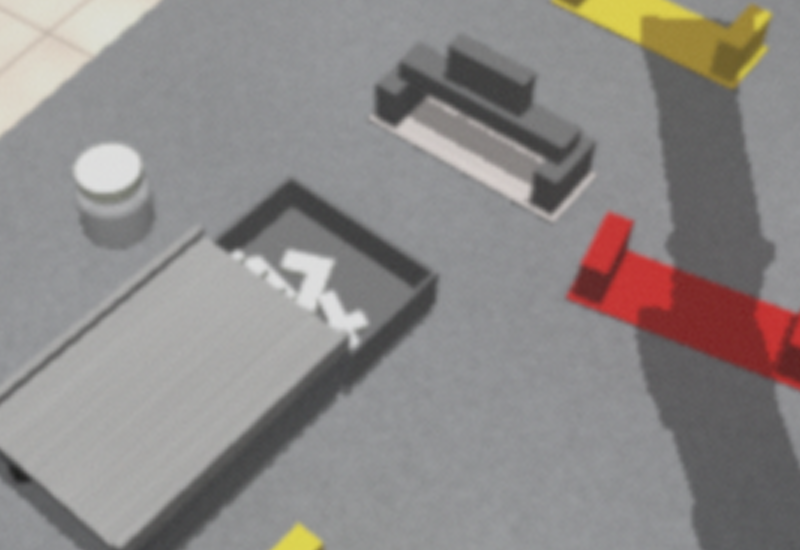

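View pics/top10.png

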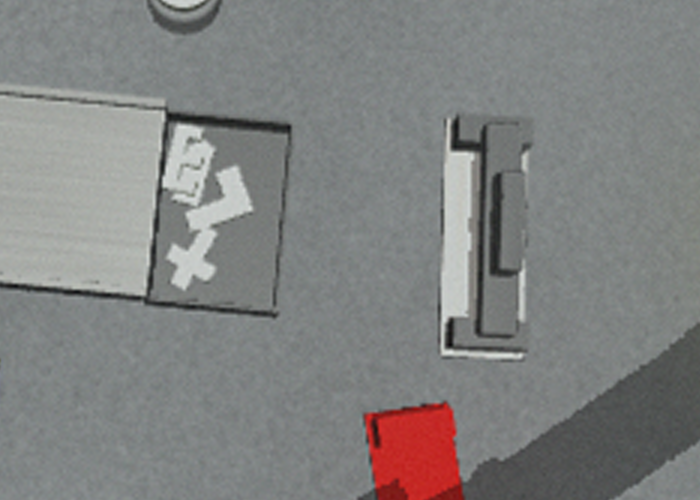

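The block sits upright across the posts, about 2 mm from the stand's middle. All four pieces lie low in the tray (z ≤ 0.045) and the arm is clear.

```bash
python3 -c "
from station import *
print(hand_in())"
```

```text
the job is handed in; nothing more can be done
None
```

I wiped all four pieces into the tray, put the block back on the aluminium stand and handed the job in at about 24 s. No verdict is reported.

- **Wipe:** I found the plate by touch on the empty end strip, with first contact at TCP height of about 0.139 m. From contact to the edge, the contact force read about 8–12 N at the end of each call. I raised the block 2 mm for the last push past the edge.
- **Pieces:** The last pictures show the strip, L, comb and cross in the tray, with comb and strip overlapping. They reach at most 0.045 m above the bench, about 30 mm above the station's origin. The plate is bare.
- **Block and arm:** The block lies upright across the posts, within about 2 mm of the stand's middle in both views. Its foot and ridge are at their starting heights. The gripper is open and well clear.
- **Bystanders:** The arm never went near the rack, bottle or jar. I did not measure their final positions, and the last crops show only the jar, seemingly where it was.
- **Disagreement:** The two cameras differed by about 5 mm in x. I averaged them to place the grasp, and centred the wipe on the side camera alone, comparing block and station in its pictures.
- **Failed check:** My look script's top-view measurement failed three times during the wipe because the arm hid the block, so I relied on the side view there.

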